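# Engage the clamp key in the board holder

## Task

First swing the magnifier lamp's arm well clear of the board holder's steel drive hub, then take the teal clamp key out of its parking block, turn it until its four teeth mesh with the cross slot in the hub, slide it fully home so its flange sits flush on the hub, and keep it pressed down against the spring. The job finishes while you are still gripping and pressing the key: do not let go, or the spring pushes it back out. Leave the lamp clear, and leave the other tools, boards and jars on the bench where they are.

Things in the scene. Friction and masses are not known exactly. Their poses are not given: they have to be found in the camera images.
- lamp_handle (a point): orange upright round peg, 14 mm across, 45 mm tall, standing on top of the lamp's white horizontal arm 140 mm from the hinge; the point is on its axis 12 mm below its top (about 231 mm above the bench, 26 mm above the arm's top face). Grip it from above to swing the arm; the arm turns stiffly (about 1.5 N at the peg) and stays where left
- lamp_hinge (a point): point on the vertical hinge axis of the lamp arm, 198 mm above the bench, on top of an upright 18 mm post with a 90 mm round white foot
- lamp_lens (a point): centre of the round magnifier (104 mm over its white rim, 14 mm thick) at the end of the lamp arm, 211 mm from the hinge, 198 mm above the bench; at the start it hangs over the drive hub. The lamp is clear when this is more than 120 mm to the side of the hub
- lamp_arm (a joint): angle of the lamp arm: near 0 (-0.12 to 0.12) the lens is over the hub; it grows as the arm swings clockwise seen from above, the open way, over the clamped board towards the robot; stops at -0.3 and 1.5. At 0.85 the lens is about 170 mm from where it is at 0
- socket (a point): centre of the top face of the drive hub: a 44 mm square steel block on the board holder, face 64 mm above the bench. A cross-shaped slot opens upward: two slots 10 mm wide, 29 mm long, along this point's x and y axes, parallel to the hub's sides (z up); usable depth 26 mm. The hub turns only stiffly (0.08 N m) about its vertical axis
- key: the clamp key, loose, upright, 70 mm tall, 100 to 180 g; origin at the centre of the bottom of its toothed shank, z up, x along its teal bar. Shank: a cross of four teeth 7 mm thick, 26 mm tip to tip along x and y, 26 mm long; above it a flange 40 mm across, 6 mm thick, a 14 mm round neck 12 mm long, then the bar. It fits the slot at any quarter turn, 1.5 mm play a side
- key_grip (a point): centre of the key's teal grip bar, 57 mm above the key's bottom: bar 56 mm long (key x), 14 mm thick (key y), 26 mm tall. Grip it across the 14 mm. With the key parked this is 67 mm above the bench, with the key home 95 mm
- key_seat (a point): centre of the underside of the key's flange, 26 mm above the key's bottom; it meets the point socket when the key is home
- park: parking block for the key, black rubber, 66 x 66 x 36 mm, fixed, origin under its centre; the key's shank hangs in its round 30 mm hole, the flange resting on its top
- green_board: loose bystander: green circuit board 100 x 80 mm, up to 13 mm high, origin at its centre underneath
- blue_driver: loose bystander: screwdriver with blue handle, 170 mm, lying flat
- red_driver: loose bystander: screwdriver with red handle, 190 mm, lying flat
- spool: loose bystander: aluminium spool, 60 mm across, 40 mm high, standing on the bench
- flux_jar: loose bystander: amber jar, 44 mm across, 50 mm high
- spring_pad (a joint): how far the brass spring pad in the hub's slot is pushed down (m): 0 at rest, when it lies 18 mm below the hub's face; 0.008 with the key home. It pushes the key up with 4 N at first touch and 8 N when home
- holder: teal and black board holder with a clamped circuit board, plate 140 x 250 mm and 24 mm high, fixed to the bench; origin on the bench under the drive hub, which stands at its -y end; the plate reaches from 50 mm at -y to 200 mm at +y of it
Things that resemble listed ones, but are neither listed nor needed, are in the scene too. What is shaped like the key but green or red is not meant.

How it is judged:
On the way, in this order (a step that is already met when the one before it is completed fails the run):
1. the lamp's lens is swung clear of the hub (horizontal distance between lamp_lens and socket above 0.12 m), for 0.2 s.
2. the key is gripped and lifted out of its parking block (height (world z) of key above 0.04 m and contact force between key and the fingers above 1 N and contact force between key and park below 0.1 N), for 0.1 s.
3. the key's teeth are in mesh, some way down the hub's slot (z of key_seat in the frame of socket below 0.019 m and horizontal distance between key_seat and socket below 0.005 m).
At the end, for the whole second after the job is handed in: Through the last second the key is pressed home, at rest, upright within 0.08 rad: flange within 2 mm of the hub's face, 4 mm of its centre; the fingers grip its bar (grasp point within 30 mm of the bar's centre, over 2 N); the lens is over 120 mm to the side of the hub (z of key_seat in the frame of socket between -0.003 and 0.002 m and horizontal distance between key_seat and socket below 0.004 m and angle between key's own z axis and vertical below 0.08 rad and contact force between key and the fingers above 2 N and linear speed of key below 0.02 m/s and horizontal distance between lamp_lens and socket above 0.12 m and distance between the grasp point and key_grip below 0.03 m); the arm keeps its last pose, push and grip.
It fails at once if a bystander on the bench is moved more than 30 mm (distance of any of green_board, blue_driver, red_driver, spool, flux_jar from where it was at the start of the episode above 0.03 m).
It also fails if it takes over 58 s, if anything falls off the work surface, if the arm or the gripper's body presses on something with over 40 N, if the wrist force passes 120 N, or if a joint passes its speed limit or range.

## Robot

A 6-joint arm with a two-finger parallel gripper is mounted at the origin on the work surface. World frame = base frame: x ahead of the robot, y to its left, z up, the work surface at z = 0. Lengths are in m, angles in rad, forces in N, time in s.
With the tool pointing down it reaches from about 0.275 to 0.825 m from the base axis. Payload 4.9 kg.
Tool frame: the origin (TCP) lies at the very end of the fingers, on their centre line; the grasp point (between the pads) lies 19 mm behind it; z points along the fingers, y is the line along which they close (so a half turn about z gives the same grasp; the last joint's range is limited). The gripper opens to 85 mm and grips with 20 to 120 N. Pads are 22 mm wide; open, the fingers measure 114 mm over their backs; the gripper's body (76 mm by 85 mm) begins 54 mm behind the grasp point. The pads swing forward as they close: fully open they stand 13 mm farther back than shut.
Start: joints at [-1.323, 0.326, -0.193, 1.052, 0, 1.437], TCP at [0.205, -0.51, 0.231] pointing down, gripper open.
Joint ranges: [-2.65, 2.65], [-0.97, 1.79], [-1.3, 1.35], [-1.93, 2.1], [-1.47, 1.37], [-3.14, 3.14]. Speed limits (rad/s): [2.57, 2.57, 3.14, 3.14, 3.14, 3.14].

## Interface

Orientations are given as a rotation vector (axis times angle).
In Python, from cell import bot gives the robot as it stands.
- The arm moves only by the tool move_arm, never from a script. Its argument "targets" is a list of rows, each a list of 7 numbers: the turn, a rotation vector about the tool's x, y, z in rad, then the shift along the tool's x, y, z in m, then the closure, from -1 (fully open) to 1 (shut), so that 0 is half open. A call has exactly 10 rows; each row is the pose to reach, as a shift and turn from the pose commanded when the call began, along the tool's axes at that moment; what a row does not reach only later rows make up. A row lasts 1/12 s, in which the tool goes at most 41.7 mm and 7.16 degrees, less where a joint would pass 70% of its speed; a pose out of reach is approached as far as the arm can. A call with a gripper value outside its range is refused whole. The fingers move at their own pace and stop on an object; "newtons" is the grip in N (left out, the last holds). Time passes only in rows, so rows that repeat a pose let the fingers close, or fill a call up. It gives the time, the measured TCP pose, the force, the opening and the grip force at its end, in the units of the state.
- bot.sense(): the state, without advancing time (a new reading comes with each control period).
- bot.capture(name): name is "side" or "top"; returns a dict with "img" (384x512x3 uint8, red, green, blue), "intrinsics" (3x3 intrinsics, pixels), "k1" (the pictures are not rectified: a ray, as slopes to the right and down, at radius r is drawn at 1 + k1 r^2 times it, then the intrinsics apply), "R" (3x3) and "t" (3): a world point X has camera coordinates R X + t. Camera axes: x right, y down, z forward; pixel columns grow to the right and rows downward; lengths in m; the calibration is good to about 2 mm. A picture is of the moment at which its call begins. There is no depth.
- bot.hand_in(): hands the job in; it is judged then, once.
Trained networks look in a picture, given as the dict that the camera call returned (one of the last four; its "shot" number tells which), for a name from the list of things; names that differ only in an ending like _2 or _b are one class to them, and where a whole thing is asked for, a point or a joint stands for the part that bears it (a point fixed in the world has none). Each returns a list of dicts, best first, with "confidence" (0 to 1); they miss things now and then, are a little off and sometimes report something else, mostly with a low value. They report only what shows in the picture. A call takes as long as a camera call. They do not tell look-alikes from the thing itself.
- bot.trace(picture, label): "region" (384x512 bool, what is visible of it) and "bbox" ([centre column, centre row, width, height] in pixels, round what is visible of it).
- bot.mark_of(picture, label): "location" ([column, row] in pixels: a listed point, or the origin of a listed thing).
The state is a dict: "time": time; "q": joint angles; "joint_vel": joint speeds; "joint_torque": joint torques, N m; "eef_pos": TCP position; "ee_rot": TCP orientation; "ft_force": force on the tool from outside, world axes, zero at the start; "ft_torque": the same for the moment, N m; "opening": finger opening in m; "finger_force": force on a finger pad.
Only numpy, scipy, OpenCV 4.12 (cv2) and the standard library are available. Lean on these libraries where they do the work, as an engineer would, in place of code of your own. Each camera call takes 0.05 s, during which the arm holds its last target. There are 200 camera calls.

## Working session

There is one attempt and no reset: what is moved stays moved. The work goes in short steps, Python scripts to look and compute and a tool call to move; the robot and the scene stay as the last step left them, time stands still between calls to the robot, and variables do not carry over. Pictures are saved under pics/ and viewed, at most 10 in all, crops included, and the job is handed in when it is done.

Besides the shell and the picture viewer there is one more tool, called after "Request:" as name(argument=value, ...) on one line, values as JSON. move_arm: Moves the arm, as the interface text tells. Its arguments: {"type":"object","properties":{"targets":{"type":"array","items":{"type":"array","items":{"type":"number"}}},"newtons":{"type":"number"}},"required":["targets"]}

```bash
mkdir -p pics
cat > h.py <<'E'
import numpy as np, cv2
from cell import bot
def ray(c,px):
    K=np.array(c["intrinsics"]);R=np.array(c["R"]);t=np.array(c["t"])
    d=np.array([(px[0]-K[0,2])/K[0,0],(px[1]-K[1,2])/K[1,1]]);u=d.copy()
    for _ in range(30): u=d/(1+c["k1"]*(u@u))
    return -R.T@t, R.T@np.array([u[0],u[1],1])
def atz(c,px,z):
    o,d=ray(c,px); return o+d*(z-o[2])/d[2]
def proj(c,X):
    K=np.array(c["intrinsics"]);p=np.array(c["R"])@X+np.array(c["t"]);u=p[:2]/p[2];u=u*(1+c["k1"]*(u@u))
    return [K[0,0]*u[0]+K[0,2],K[1,1]*u[1]+K[1,2]]
def tri(c1,p1,c2,p2):
    o1,d1=ray(c1,p1);o2,d2=ray(c2,p2)
    s=np.linalg.lstsq(np.c_[d1,-d2],o2-o1,rcond=None)[0]
    a=o1+s[0]*d1;b=o2+s[1]*d2
    return (a+b)/2,np.linalg.norm(a-b)
def save(img,n): cv2.imwrite("pics/"+n,np.ascontiguousarray(img[:,:,::-1]))
E
python3 - <<'E'
from h import *
np.set_printoptions(precision=3,suppress=True)
C={n:bot.capture(n) for n in("top","side")}
Z=dict(lamp_handle=.231,lamp_hinge=.198,lamp_lens=.198,socket=.064,key_grip=.067,key=.010,park=0,holder=0,key_seat=.036)
for n,c in C.items():
    save(c["img"],n+"0.png"); print(n,-np.array(c["R"]).T@c["t"])
    for l,z in Z.items():
        for m in bot.mark_of(c,l)[:4]: print(l,np.round(m["location"]),round(m["confidence"],2),atz(c,m["location"],z))
print(bot.sense())
E
```

```text
top [0.451 0.062 1.309]
lamp_handle [266. 181.] 0.61 [0.592 0.013 0.231]
lamp_hinge [218. 149.] 0.79 [0.684 0.147 0.198]
lamp_hinge [280. 197.] 0.17 [ 0.553 -0.029  0.198]
lamp_lens [280. 195.] 0.77 [ 0.559 -0.028  0.198]
lamp_lens [285. 262.] 0.61 [ 0.376 -0.045  0.198]
key_grip [222. 151.] 0.73 [0.706 0.147 0.067]
key_grip [345. 228.] 0.48 [ 0.471 -0.241  0.067]
key_grip [380. 223.] 0.43 [ 0.49  -0.355  0.067]
key [339. 257.] 0.74 [ 0.379 -0.235  0.01 ]
key [378. 224.] 0.53 [ 0.486 -0.365  0.01 ]
key [341. 228.] 0.49 [ 0.472 -0.242  0.01 ]
park [340. 228.] 0.64 [ 0.474 -0.242  0.   ]
holder [280. 201.] 0.75 [ 0.556 -0.044  0.   ]
holder [343. 228.] 0.34 [ 0.473 -0.252  0.   ]
holder [149. 233.] 0.28 [0.444 0.379 0.   ]
key_seat [339. 259.] 0.66 [ 0.375 -0.231  0.036]
key_seat [341. 228.] 0.48 [ 0.472 -0.238  0.036]
side [ 0.578 -0.792  0.756]
lamp_handle [259. 175.] 0.92 [0.593 0.02  0.231]
lamp_hinge [246. 243.] 0.71 [ 0.56  -0.182  0.198]
lamp_hinge [290. 161.] 0.62 [0.677 0.137 0.198]
lamp_lens [260. 173.] 0.72 [0.595 0.079 0.198]
lamp_lens [244. 197.] 0.69 [ 0.556 -0.023  0.198
[... 365 characters left out ...]
 0.   ]
holder [242. 264.] 0.62 [ 0.545 -0.044  0.   ]
holder [178. 274.] 0.57 [ 0.384 -0.075  0.   ]
key_seat [210. 372.] 0.87 [ 0.487 -0.361  0.036]
key_seat [206. 318.] 0.68 [ 0.471 -0.238  0.036]
key_seat [163. 323.] 0.56 [ 0.38  -0.249  0.036]
{'time': 1.0, 'q': array([-1.323,  0.326, -0.193,  1.052, -0.   ,  1.437]), 'joint_vel': array([-0.002,  0.   ,  0.001, -0.001,  0.001,  0.001]), 'joint_torque': array([ -0.001, -44.333,  26.277,   0.001,  -0.   ,  -0.   ]), 'eef_pos': array([ 0.205, -0.51 ,  0.231]), 'ee_rot': array([ 3.084,  0.596, -0.   ]), 'ft_force': array([ 0.686,  0.181, -0.555]), 'ft_torque': array([0.004, 0.029, 0.019]), 'finger_force': 0.0, 'opening': 0.0854211047605949}
```

Run:
```python
import cv2,numpy as np
a=cv2.imread("pics/top0.png")[110:320,110:430];cv2.imwrite("pics/topc.png",cv2.resize(a,(800,525),interpolation=cv2.INTER_CUBIC))
a=cv2.imread("pics/side0.png")[120:384,100:400];cv2.imwrite("pics/sidec.png",cv2.resize(a,(680,598),interpolation=cv2.INTER_CUBIC))
```

```text
(no output)
```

View pics/topc.png

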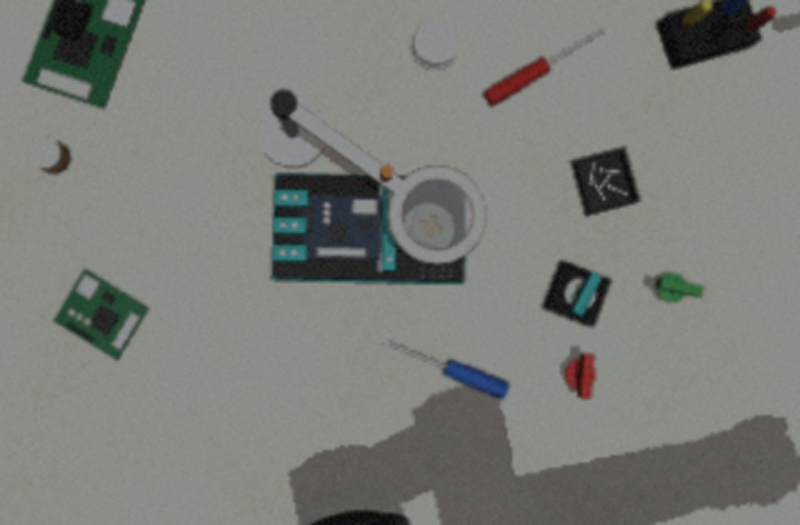

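View pics/sidec.png

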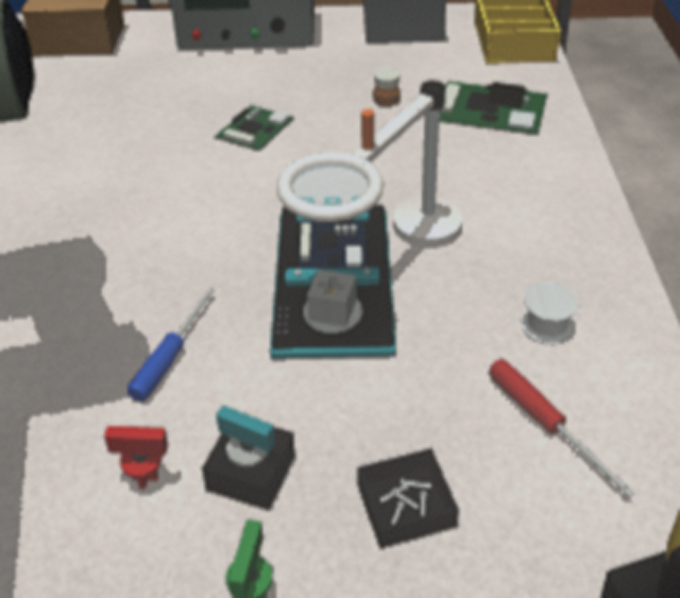

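Candidates for the key: the teal one in the black block at top (344,226) / side (208,309); the red one at top (343,260) and the green one at top (382,225) are look-alikes, and the black screw tray at (352,182) is not the block. By colour and block I choose the first. The peg is orange at top (265,179), side (262,176); the lens covers the hub.

```bash
cat >> h.py <<'E'
from scipy.spatial.transform import Rotation as Ro
def seg(img,lo,hi,box):
    m=cv2.inRange(cv2.cvtColor(img,cv2.COLOR_RGB2HSV),np.array(lo),np.array(hi));k=np.zeros_like(m);x0,y0,x1,y1=box;k[y0:y1,x0:x1]=1
    ys,xs=np.nonzero(m*k); return xs,ys
def bar(c,box,z):
    xs,ys=seg(c["img"],(80,80,60),(100,255,255),box)
    P=np.array([atz(c,(x,y),z)[:2] for x,y in zip(xs,ys)])
    (ctr,sz,_)=r=cv2.minAreaRect((P*1000).astype(np.float32))
    b=cv2.boxPoints(r)/1000;e=max(b[1]-b[0],b[2]-b[1],key=np.linalg.norm)
    return np.array(ctr)/1000,sz,np.arctan2(e[1],e[0])%np.pi,len(xs)
def plan(X,yaw=None):
    # X: TCP goal world; yaw: world angle of tool y (mod pi); prints turn z, shift in tool axes
    s=bot.sense();R=Ro.from_rotvec(s["ee_rot"]).as_matrix()
    sh=R.T@(np.array(X)-s["eef_pos"])
    yn=np.arctan2(R[1,1],R[0,1]);dz=None
    if yaw is not None:
        d=(yaw-yn+np.pi/2)%np.pi-np.pi/2; dz=-d
    print("tcp",s["eef_pos"],"yawy",round(yn,3),"shift",np.round(sh,4),"turnz",dz,"q6",s["q"][5],"tilt",R[:,2].round(3),"t",s["time"])
E
python3 - <<'E'
from h import *
np.set_printoptions(precision=3,suppress=True)
T=bot.capture("top");S=bot.capture("side")
a=seg(T["img"],(5,120,80),(18,255,255),(255,170,275,190));b=seg(S["img"],(3,120,60),(18,255,255),(250,160,275,195))
pa=[a[0].mean(),a[1].mean()];print("top",len(a[0]),pa, "side",len(b[0]),b[0].mean(),b[1].min(),b[1].max())
for z in(.231,.243): print("peg top cam",atz(T,pa,z))
print("peg side top",atz(S,(b[0].mean(),b[1].min()+1),.243), "mid",atz(S,(b[0].mean(),b[1].mean()),.2205))
print("hinge",tri(T,(223.5,150.5),S,(290,161)))
c,sz,ang,n=bar(T,(330,212,362,242),.08);print("bar",c,sz,ang,n)
c2,sz2,ang2,n2=bar(S,(190,295,225,322),.067);print("bar side",c2,sz2,ang2,n2)
im=T["img"][205:250,315:400];save(cv2.resize(im,None,fx=8,fy=8,interpolation=cv2.INTER_CUBIC),"keyc.png")
plan([.597,.02,.30])
E
```

```text
top 15 [np.float64(264.4), np.float64(178.4)] side 48 261.8541666666667 169 184
peg top cam [0.599 0.018 0.231]
peg top cam [0.597 0.019 0.243]
peg side top [0.6   0.023 0.243] mid [0.6   0.032 0.221]
hinge (array([0.679, 0.133, 0.2  ]), np.float64(0.0017385197832864659))
bar [ 0.475 -0.237] (13.929495811462402, 54.16762924194336) 2.6734097 84
bar side [ 0.475 -0.237] (24.804584503173828, 59.009765625) 2.6729562 234
tcp [ 0.205 -0.51   0.231] yawy -1.189 shift [ 0.561 -0.346 -0.069] turnz None q6 1.4366188207776363 tilt [ 0.  0. -1.] t 1.1
```

View pics/keyc.png

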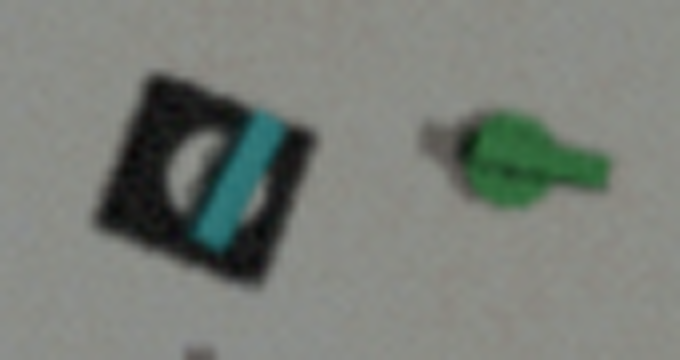

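The crop confirms the teal bar in the round hole of the black block, at crop (238,180); the green look-alike sits to its right. Now I move above the peg.

Request:
move_arm(targets=[[0, 0, 0, 0.03, -0.018, -0.03, 0], [0, 0, 0, 0.06, -0.037, -0.059, 0], [0, 0, 0, 0.56, -0.345, -0.059, 0], [0, 0, 0, 0.563, -0.345, -0.059, 0], [0, 0, 0, 0.563, -0.345, -0.059, 0], [0, 0, 0, 0.563, -0.345, -0.059, 0], [0, 0, 0, 0.563, -0.345, -0.059, 0], [0, 0, 0, 0.563, -0.345, -0.059, 0], [0, 0, 0, 0.563, -0.345, -0.059, 0], [0, 0, 0, 0.563, -0.345, -0.059, 0]], newtons=30)

```text
time: 1.93
eef_pos: [0.4427, -0.1898, 0.2882]
ee_rot: [3.084, 0.596, 0.001]
ft_force: [0.9, -0.4, -0.0]
opening: 0.0426
finger_force: 0.0
```

```bash
python3 -c "
from h import *
plan([.599,.020,.29])"
```

```text
tcp [ 0.44267769 -0.18976714  0.2882055 ] yawy -1.189 shift [ 0.2232 -0.1365 -0.0018] turnz None q6 2.201554757600552 tilt [ 0.001 -0.    -1.   ] t 1.9333
```

Request:
move_arm(targets=[[0, 0, 0, 0.223, -0.137, -0.002, 0], [0, 0, 0, 0.223, -0.137, -0.002, 0], [0, 0, 0, 0.223, -0.137, -0.002, 0], [0, 0, 0, 0.223, -0.137, -0.002, 0], [0, 0, 0, 0.223, -0.137, -0.002, 0], [0, 0, 0, 0.223, -0.137, -0.002, 0], [0, 0, 0, 0.223, -0.137, -0.002, 0], [0, 0, 0, 0.223, -0.137, -0.002, 0], [0, 0, 0, 0.223, -0.137, -0.002, 0], [0, 0, 0, 0.223, -0.137, -0.002, 0]])

```text
time: 2.77
eef_pos: [0.597, 0.0177, 0.2897]
ee_rot: [3.085, 0.595, -0.002]
ft_force: [0.2, -0.2, 0.7]
opening: 0.0427
finger_force: 0.0
```

```bash
python3 -c "
from h import *
plan([.599,.020,.212])
c=bot.capture('side');g=c['img'][120:230,180:340];save(cv2.resize(g,None,fx=4,fy=4,interpolation=cv2.INTER_CUBIC),'peg.png')"
```

```text
tcp [0.59696306 0.01768222 0.2897385 ] yawy -1.19 shift [ 0.0028 -0.0014  0.0777] turnz None q6 2.6670455306298906 tilt [-0.001 -0.    -1.   ] t 2.7667
```

View pics/peg.png

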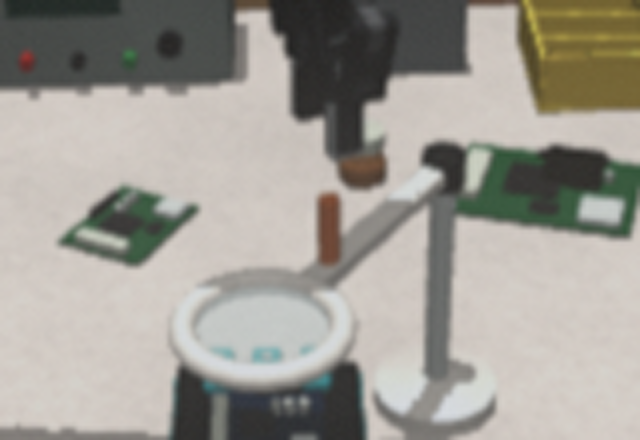

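The peg is at crop (328,230) and the fingers above and slightly right at (347,150). I check that offset by projection.

```bash
python3 -c "
from h import *
c=bot.capture('side')
for X in ([.597,.0177,.2897],[.599,.02,.243],[.599,.02,.205]):
  p=proj(c,np.array(X)); print((p[0]-180)*4,(p[1]-120)*4)
t=bot.capture('top');print(proj(t,np.array([.599,.02,.243])))"
```

```text
322.5729359350919 136.2225480388796
326.53043468045325 202.6345567211281
326.99886679404744 255.6038822199157
[np.float64(263.9627728530081), np.float64(177.79256672608986)]
```

Request:
move_arm(targets=[[0, 0, 0, 0.002, -0.001, 0.03, 0], [0, 0, 0, 0.003, -0.001, 0.06, 0], [0, 0, 0, 0.003, -0.001, 0.076, 0], [0, 0, 0, 0.003, -0.001, 0.076, 0], [0, 0, 0, 0.003, -0.001, 0.076, 0.8], [0, 0, 0, 0.003, -0.001, 0.076, 1], [0, 0, 0, 0.003, -0.001, 0.076, 1], [0, 0, 0, 0.003, -0.001, 0.076, 1], [0, 0, 0, 0.003, -0.001, 0.076, 1], [0, 0, 0, 0.003, -0.001, 0.076, 1]])

```text
time: 3.75
eef_pos: [0.6011, 0.0203, 0.2158]
ee_rot: [3.083, 0.595, 0.005]
ft_force: [0.0, -1.5, 5.9]
opening: 0.013
finger_force: 30.1
```

```bash
python3 -c "
from h import *
s=bot.sense();R=Ro.from_rotvec(s['ee_rot']).as_matrix()
h=np.array([.680,.133]);v=s['eef_pos'][:2]-h;print(s['eef_pos'],np.linalg.norm(v),s['ft_force'])
v=v/np.linalg.norm(v)*.14
for th in (.12,.24,.36,.48,.6,.72,.84,.96,1.08,1.2):
  c,n=np.cos(th),np.sin(th);w=np.array([c*v[0]+n*v[1],-n*v[0]+c*v[1]]);print(th,(R.T@np.r_[w-v,0]).round(3))
"
```

```text
[0.60114055 0.02025254 0.2157893 ] 0.13758925612376813 [ 0.04797764 -1.46109984  5.87174183]
0.12 [-0.008 -0.015 -0.   ]
0.24 [-0.015 -0.03  -0.   ]
0.36 [-0.019 -0.046 -0.   ]
0.48 [-0.022 -0.063 -0.   ]
0.6 [-0.023 -0.08  -0.   ]
0.72 [-0.021 -0.096 -0.   ]
0.84 [-0.018 -0.113 -0.   ]
0.96 [-0.013 -0.129 -0.   ]
1.08 [-0.006 -0.144 -0.   ]
1.2 [ 0.003 -0.158 -0.   ]
```

Request:
move_arm(targets=[[0, 0, 0, -0.008, -0.015, -0.003, 1], [0, 0, 0, -0.015, -0.03, -0.003, 1], [0, 0, 0, -0.019, -0.046, -0.003, 1], [0, 0, 0, -0.022, -0.063, -0.003, 1], [0, 0, 0, -0.023, -0.08, -0.003, 1], [0, 0, 0, -0.021, -0.096, -0.003, 1], [0, 0, 0, -0.018, -0.113, -0.003, 1], [0, 0, 0, -0.013, -0.129, -0.003, 1], [0, 0, 0, -0.006, -0.144, -0.003, 1], [0, 0, 0, 0.001, -0.155, -0.003, 1]])

```text
time: 4.58
eef_pos: [0.5415, 0.1655, 0.2164]
ee_rot: [3.084, 0.596, -0.005]
ft_force: [0.9, -3.6, -5.2]
opening: 0.013
finger_force: 31.1
```

Run:
```python
from h import *
c=bot.capture('top')
for m in bot.mark_of(c,'lamp_lens')[:2]: print(m['confidence'],m['location'],atz(c,m['location'],.198))
plan([.475,-.237,.29],1.102)
save(cv2.resize(c['img'][110:320,150:400],None,fx=3,fy=3,interpolation=cv2.INTER_CUBIC),'sw.png')
for z,l in((.064,'socket'),):
  for m in bot.mark_of(c,l)[:2]: print(m['confidence'],m['location'],atz(c,m['location'],z))
```

```text
0.55 [150.8, 234.3] [0.44094424 0.32717079 0.198     ]
tcp [0.54193938 0.16702727 0.21632927] yawy -1.186 shift [-0.2138  0.3492 -0.0741] turnz 0.8533491271960534 q6 2.924815122323844 tilt [-0.003  0.001 -1.   ] t 4.6833
0.61 [281.9, 204.5] [ 0.54154719 -0.04425109  0.064     ]
```

View pics/sw.png

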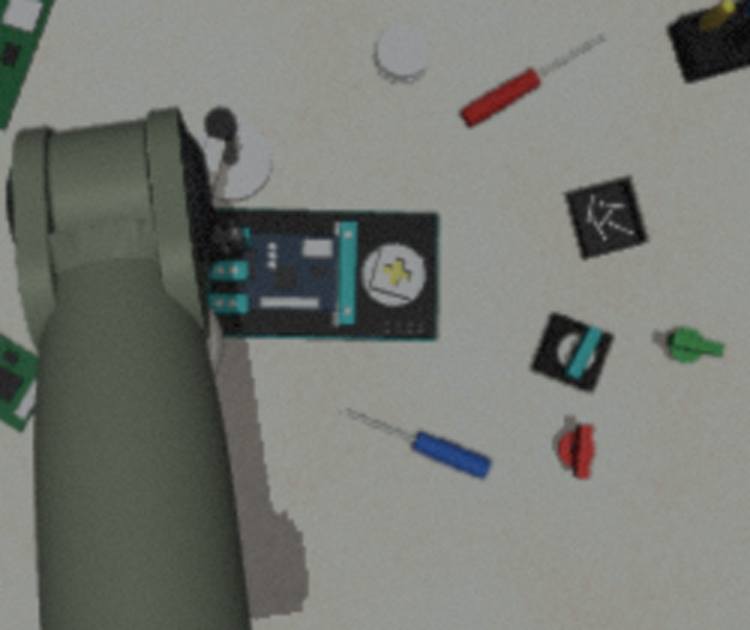

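The arm hangs over the lamp; the hub with its yellow cross slot is free at crop (398,271), full (283,200), turned a little against the holder. I release the peg, rise, and measure the hub.

Request:
move_arm(targets=[[0, 0, 0, 0, 0, 0, 0], [0, 0, 0, 0, 0, 0, 0], [0, 0, 0, 0, 0, 0, 0], [0, 0, 0, 0, 0, 0, 0], [0, 0, 0, 0, 0, -0.03, 0], [0, 0, 0, 0, 0, -0.07, 0], [0, 0, 0, 0, 0, -0.08, 0], [0, 0, 0, -0.02, 0.035, -0.08, 0], [0.0, 0, 0.1, -0.04, 0.07, -0.08, 0], [0, 0, 0.2, -0.06, 0.105, -0.08, 0]])

```text
time: 5.57
eef_pos: [0.5271, 0.044, 0.2977]
ee_rot: [3.128, 0.281, 0.004]
ft_force: [0.8, -1.1, 0.0]
opening: 0.0432
finger_force: 0.0
```

```bash
cat >> h.py <<'E'
def crossang(P):
    d=P-P.mean(0);f=lambda a:(np.minimum(abs(d@[np.cos(a),np.sin(a)]),abs(d@[-np.sin(a),np.cos(a)]))**2).sum()
    A=np.linspace(-np.pi/4,np.pi/4,361);return A[np.argmin([f(a) for a in A])]
E
python3 - <<'E'
from h import *
np.set_printoptions(precision=4,suppress=True)
for n,box,in(("top",(265,185,300,215)),("side",(225,225,265,262))):
    c=bot.capture(n);xs,ys=seg(c["img"],(18,70,60),(35,255,255),box)
    if len(xs)<5: print(n,"none",len(xs));continue
    for z in(.046,.064):
        P=np.array([atz(c,(x,y),z)[:2] for x,y in zip(xs,ys)])
        print(n,z,len(P),P.mean(0),(P.min(0)+P.max(0))/2,np.ptp(P,0),crossang(P))
    if n=="side": sd=c["img"][215:265,215:275]
    else: tp=c["img"][180:230,255:315]
    for m in bot.mark_of(c,"socket")[:1]: print(m["confidence"],atz(c,m["location"],.064))
    for m in bot.mark_of(c,"lamp_lens")[:1]: print("lens",m["confidence"],atz(c,m["location"],.198))
save(cv2.resize(np.hstack([tp,sd]),None,fx=6.5,fy=6.5,interpolation=cv2.INTER_CUBIC),"hub.png")
plan([.475,-.237,.29],1.102)
E
```

```text
top none 0
side none 4Traceback (most recent call last):
  File "<stdin>", line 13, in <module>
NameError: name 'tp' is not defined. Did you mean: 'np'?
```

Request:
move_arm(targets=[[0, 0, -0.12, -0.012, 0.03, 0, 0], [0, 0, -0.24, -0.024, 0.06, 0, 0], [0, 0, -0.36, -0.036, 0.09, 0, 0], [0, 0, -0.48, -0.048, 0.12, 0, 0], [0, 0, -0.6, -0.06, 0.15, 0, 0], [0, 0, -0.72, -0.072, 0.18, 0, 0], [0, 0, -0.84, -0.084, 0.21, 0, 0], [0, 0, -0.96, -0.09, 0.24, 0, 0], [0, 0, -1.08, -0.1, 0.267, 0, 0], [0, 0, -1.2, -0.101, 0.267, 0, 0]])

```text
time: 6.5
eef_pos: [0.4757, -0.2405, 0.2969]
ee_rot: [2.417, 2.002, -0.001]
ft_force: [-0.0, -0.4, -0.2]
opening: 0.0429
finger_force: 0.0
```

```bash
cat > hub.py <<'E'
from h import *
np.set_printoptions(precision=4,suppress=True)
L=[]
for n,box,in(("top",(265,185,300,215)),("side",(225,225,265,262))):
    c=bot.capture(n);xs,ys=seg(c["img"],(16,60,60),(35,255,255),box)
    if len(xs)>5:
      for z in(.046,.064):
        P=np.array([atz(c,(x,y),z)[:2] for x,y in zip(xs,ys)])
        print(n,z,len(P),P.mean(0),(P.min(0)+P.max(0))/2,np.ptp(P,0),crossang(P))
    L.append(c["img"][180:230,255:315] if n=="top" else c["img"][215:265,215:275])
    for m in bot.mark_of(c,"socket")[:1]: print(m["confidence"],atz(c,m["location"],.064))
    for m in bot.mark_of(c,"lamp_lens")[:1]: print("lens",m["confidence"],atz(c,m["location"],.198))
save(cv2.resize(np.hstack(L),None,fx=6.5,fy=6.5,interpolation=cv2.INTER_CUBIC),"hub.png")
plan([.475,-.237,.29],1.102)
E
python3 hub.py
```

```text
top 0.046 35 [ 0.5555 -0.0446] [ 0.5555 -0.0443] [0.0223 0.0222] -0.27925268031909267
top 0.064 35 [ 0.554  -0.0431] [ 0.554  -0.0428] [0.022  0.0219] -0.27925268031909267
0.59 [ 0.472  -0.2507  0.064 ]
lens 0.64 [0.4754 0.1833 0.198 ]
0.76 [ 0.5528 -0.039   0.064 ]
lens 0.94 [0.4696 0.1963 0.198 ]
tcp [ 0.476  -0.2349  0.2971] yawy -0.189 shift [-0.0022 -0.0006  0.0071] turnz -1.291430684365789 q6 1.1625385930888357 tilt [ 0.  0. -1.] t 6.8
```

View pics/hub.png

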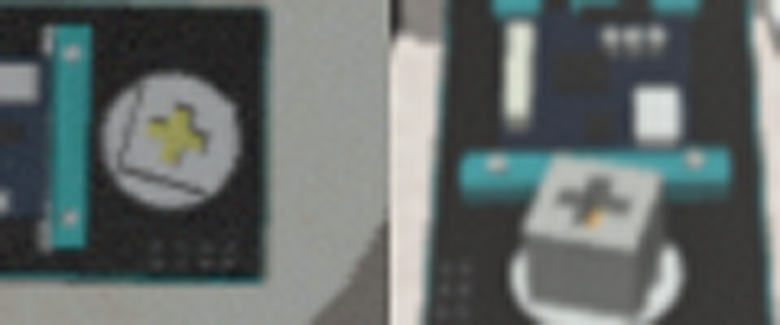

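The crop shows the cross slot in the hub in both views (top crop (178,135), side crop (592,199)), turned about 15°. Both networks agree that the lens is 0.24 m from the hub. I fit a cross template to both views for the exact hub pose.

```bash
cat > fit.py <<'E'
from h import *
from scipy.optimize import minimize
np.set_printoptions(precision=4,suppress=True)
g=np.arange(-.0205,.0206,.001);X,Y=np.meshgrid(g,g);X=X.ravel();Y=Y.ravel()
ins=((abs(X)<.005)&(abs(Y)<.0145))|((abs(Y)<.005)&(abs(X)<.0145))
for n in("side","top"):
    c=bot.capture(n);im=cv2.cvtColor(c["img"],cv2.COLOR_RGB2LAB).astype(np.float32);im=cv2.GaussianBlur(im,(0,0),.5)
    def val(p):
        cs,sn=np.cos(p[2]),np.sin(p[2])
        Q=np.array([proj(c,np.array([p[0]+cs*x-sn*y,p[1]+sn*x+cs*y,.064])) for x,y in zip(X,Y)],np.float32)
        V=cv2.remap(im,Q[:,0].copy(),Q[:,1].copy(),cv2.INTER_CUBIC)[:,0]
        med=np.median(V[~ins],0);D=np.minimum(np.linalg.norm(V-med,axis=1),40)
        return D[~ins].mean()-D[ins].mean()
    best=None
    for a in(-.4,-.28,-.15,0,.15):
        r=minimize(lambda q:val([.554+q[0]/500,-.042+q[1]/500,a+q[2]*.1]),[0,0,0],method="Nelder-Mead",options=dict(xatol=.01,maxfev=150,initial_simplex=[[0,0,0],[1.5,0,0],[0,1.5,0],[0,0,1]]))
        p=[.554+r.x[0]/500,-.042+r.x[1]/500,a+r.x[2]*.1]
        if best is None or r.fun<best[0]: best=(r.fun,p)
    print(n,best[0],np.array(best[1]))
E
python3 fit.py
```

```text
side -28.66159439086914 [ 0.5562 -0.0442 -0.264 ]
top -26.795015335083008 [ 0.5559 -0.045  -0.2778]
```

Request:
move_arm(targets=[[0, 0, -0.12, -0.001, 0, 0.007, 0], [0, 0, -0.24, -0.001, 0, 0.007, 0], [0, 0, -0.36, -0.001, 0, 0.007, 0], [0, 0, -0.48, -0.001, 0, 0.007, 0], [0, 0, -0.6, -0.001, 0, 0.007, 0], [0, 0, -0.72, -0.001, 0, 0.007, 0], [0, 0, -0.84, -0.001, 0, 0.007, 0], [0, 0, -0.96, -0.001, 0, 0.007, 0], [0, 0, -1.08, -0.001, 0, 0.007, 0], [0, 0, -1.2, -0.001, 0, 0.007, 0]])

```text
time: 7.73
eef_pos: [0.4758, -0.2361, 0.29]
ee_rot: [0.858, 3.022, -0.0]
ft_force: [0.1, 0.2, 0.2]
opening: 0.0424
finger_force: 0.0
```

```bash
python3 -c "
from h import *
plan([.475,-.237,.052],1.102)"
```

```text
tcp [ 0.47575147 -0.23607077  0.29002237] yawy 1.017 shift [ 2.00e-04 -1.20e-03  2.38e-01] turnz -0.08472800274443903 q6 -0.046154211716965945 tilt [ 0. -0. -1.] t 7.7333
```

Request:
move_arm(targets=[[0, 0, -0.04, 0, -0.001, 0.04, 0], [0, 0, -0.085, 0, -0.001, 0.08, 0], [0, 0, -0.085, 0, -0.001, 0.12, 0], [0, 0, -0.085, 0, -0.001, 0.15, 0], [0, 0, -0.085, 0, -0.001, 0.17, 0], [0, 0, -0.085, 0, -0.001, 0.19, 0], [0, 0, -0.085, 0, -0.001, 0.2, 0], [0, 0, -0.085, 0, -0.001, 0.2, 0], [0, 0, -0.085, 0, -0.001, 0.2, 0], [0, 0, -0.085, 0, -0.001, 0.2, 0]])

```text
time: 8.57
eef_pos: [0.4759, -0.238, 0.0912]
ee_rot: [0.738, 3.052, -0.001]
ft_force: [0.3, -0.4, 0.4]
opening: 0.0427
finger_force: 0.0
```

```bash
python3 -c "
from h import *
S=bot.capture('side');print(bar(S,(185,285,230,325),.067))
save(cv2.resize(S['img'][240:350,140:290],None,fx=4,fy=4,interpolation=cv2.INTER_CUBIC),'g.png')
plan([.475,-.237,.054],1.102)"
```

```text
(array([ 0.48551709, -0.24334296]), (26.067848205566406, 42.557212829589844), np.float32(2.6729746), 172)
tcp [ 0.47605973 -0.23816707  0.09135834] yawy 1.096 shift [0.0016 0.0006 0.0374] turnz -0.00587620347039719 q6 -0.12792635095248747 tilt [ 0.002 -0.001 -1.   ] t 8.6167
```

View pics/g.png

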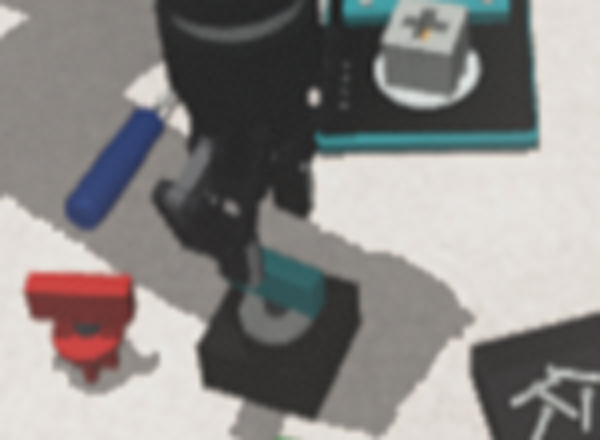

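The fingers straddle the teal bar (crop (285,280)), the near one at (240,265). I descend and close.

Request:
move_arm(targets=[[0, 0, 0, 0.001, 0, 0.02, 0], [0, 0, 0, 0.001, 0, 0.037, 0], [0, 0, 0, 0.001, 0, 0.037, 0], [0, 0, 0, 0.001, 0, 0.037, 0], [0, 0, 0, 0.001, 0, 0.037, 0.6], [0, 0, 0, 0.001, 0, 0.037, 1], [0, 0, 0, 0.001, 0, 0.037, 1], [0, 0, 0, 0.001, 0, 0.037, 1], [0, 0, 0, 0.001, 0, 0.037, 1], [0, 0, 0, 0.001, 0, 0.037, 1]], newtons=60)

```text
time: 9.45
eef_pos: [0.4751, -0.2379, 0.0543]
ee_rot: [0.738, 3.051, -0.002]
ft_force: [0.6, 1.1, 6.0]
opening: 0.013
finger_force: 59.3
```

Request:
move_arm(targets=[[0, 0, 0, 0, 0, -0.01, 1], [0, 0, 0, 0, 0, -0.025, 1], [0, 0, 0, 0, 0, -0.05, 1], [0, 0, 0, 0, 0, -0.08, 1], [0, 0, 0, 0, 0, -0.1, 1], [0, 0, 0, 0, 0, -0.1, 1], [0, 0, 0, 0, 0, -0.1, 1], [0, 0, 0, 0, 0, -0.1, 1], [0, 0, 0, 0, 0, -0.1, 1], [0, 0, 0, 0, 0, -0.1, 1]])

```text
time: 10.28
eef_pos: [0.4732, -0.2366, 0.1516]
ee_rot: [-0.738, -3.051, -0.001]
ft_force: [-0.0, 0.5, -1.4]
opening: 0.0128
finger_force: 58.6
```

```bash
python3 -c "
from h import *
print(bot.sense()['ft_force'])
S=bot.capture('side');save(cv2.resize(S['img'][210:350,140:300],None,fx=4,fy=4,interpolation=cv2.INTER_CUBIC),'l.png')
print(bar(S,(150,230,270,310),.167))
plan([.556,-.0446,.154],-.271)"
```

```text
[-0.04392891  0.49275408 -1.35329462]
(array([ 0.55019708, -0.19537866]), (159.19918823242188, 127.17853546142578), np.float32(1.3439981), 520)
tcp [ 0.47329656 -0.23667198  0.15172267] yawy 1.096 shift [ 0.0143  0.2086 -0.0022] turnz 1.366915733532843 q6 -0.12834758237861005 tilt [-0.002  0.001 -1.   ] t 10.3333
```

View pics/l.png

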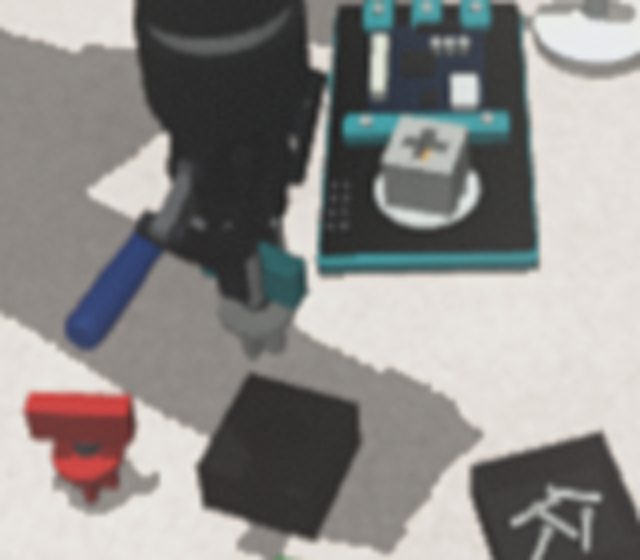

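The key hangs upright and gripped over the empty block (flange at crop (260,320)), and the bystanders are untouched. A quarter-turn equivalent needs only −0.204 rad.

Request:
move_arm(targets=[[0, 0, -0.03, 0.002, 0.025, -0.002, 1], [0, 0, -0.06, 0.004, 0.055, -0.002, 1], [0, 0, -0.1, 0.006, 0.085, -0.002, 1], [0, 0, -0.14, 0.008, 0.115, -0.002, 1], [0, 0, -0.17, 0.01, 0.145, -0.002, 1], [0, 0, -0.204, 0.012, 0.175, -0.002, 1], [0, 0, -0.204, 0.014, 0.2, -0.002, 1], [0, 0, -0.204, 0.014, 0.209, -0.002, 1], [0, 0, -0.204, 0.014, 0.209, -0.002, 1], [0, 0, -0.204, 0.014, 0.209, -0.002, 1]])

```text
time: 11.17
eef_pos: [0.5567, -0.045, 0.1542]
ee_rot: [-0.423, -3.112, 0.001]
ft_force: [0.8, -0.0, -1.6]
opening: 0.0129
finger_force: 58.7
```

```bash
python3 -c "
from h import *
plan([.556,-.0446,.115],1.300)
S=bot.capture('side')
# bar centre from teal segmentation vs projected expectation
t=bot.sense()['eef_pos'];z=t[2]+.013
e=proj(S,np.r_[t[:2],z]);print('expect px',e)
for l,zz in(('key_grip',z),('key_seat',z-.031),('key',z-.057)):
  for m in bot.mark_of(S,l):
    if abs(m['location'][0]-e[0])<40 and abs(m['location'][1]-e[1])<40: print(l,m['confidence'],m['location'],atz(S,m['location'],zz),proj(S,np.r_[t[:2],zz]))
save(cv2.resize(S['img'][150:270,180:310],None,fx=5,fy=5,interpolation=cv2.INTER_CUBIC),'o.png')
"
```

```text
tcp [ 0.55669277 -0.04504543  0.15424887] yawy 1.301 shift [0.0007 0.0003 0.0392] turnz 0.0006157384981986258 q6 0.057723480418940015 tilt [-0.001 -0.001 -1.   ] t 11.1667
expect px [np.float64(244.65282651269905), np.float64(213.26257815635893)]
key_grip 0.78 [247.7, 211.8] [ 0.56370334 -0.04032936  0.16734418] [np.float64(244.65282651269905), np.float64(213.26257815635893)]
key_seat 0.68 [246.2, 224.0] [ 0.55925519 -0.04781144  0.13634418] [np.float64(245.0623558671995), np.float64(223.43876764808525)]
key 0.65 [244.7, 234.7] [ 0.55488285 -0.05658559  0.11034418] [np.float64(245.394389520398), np.float64(231.68894753366294)]
```

View pics/o.png

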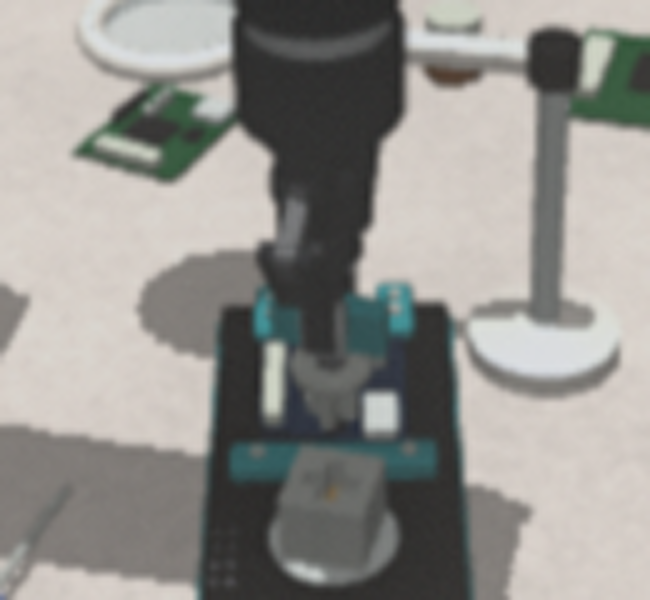

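The key hangs above the hub, tooth cluster at crop (330,410), hub at (330,480), bar from about 272 to 388. I lower it to just above the face and compare the flange with the hub numerically.

Request:
move_arm(targets=[[0, 0, 0, 0, 0, 0.01, 1], [0, 0, 0, 0, 0, 0.02, 1], [0, 0, 0, 0, 0, 0.03, 1], [0, 0, 0, 0, 0, 0.038, 1], [0, 0, 0, 0, 0, 0.04, 1], [0, 0, 0, 0, 0, 0.04, 1], [0, 0, 0, 0, 0, 0.04, 1], [0, 0, 0, 0, 0, 0.04, 1], [0, 0, 0, 0, 0, 0.04, 1], [0, 0, 0, 0, 0, 0.04, 1]])

```text
time: 12.2
eef_pos: [0.5576, -0.0449, 0.1154]
ee_rot: [0.424, 3.112, -0.0]
ft_force: [-0.5, -0.4, -0.6]
opening: 0.013
finger_force: 58.7
```

Run:
```python
from h import *
np.set_printoptions(precision=4,suppress=True)
plan([.556,-.0446,.112],1.300)
s=bot.sense();t=s['eef_pos'];print(s['ft_force'])
S=bot.capture('side')
for l,zz in(('key_grip',t[2]+.013),('key_seat',t[2]-.018)):
  for m in bot.mark_of(S,l)[:2]: print(l,m['confidence'],m['location'],atz(S,m['location'],zz),proj(S,np.r_[t[:2],zz]))
print('hub px',proj(S,np.array([.556,-.0446,.064])))
# bar ends at its visible far-left/right: teal in box
print('bar corners expected',[np.round(proj(S,np.r_[t[0]+.028*np.cos(-.27)*k,t[1]+.028*np.sin(-.27)*k,t[2]+.013]),1) for k in(-1,1)])
save(cv2.resize(S['img'][195:265,205:285],None,fx=8,fy=8,interpolation=cv2.INTER_CUBIC),'p.png')
```

```text
tcp [ 0.5576 -0.0449  0.1154] yawy 1.3 shift [ 0.0016 -0.0001  0.0034] turnz 7.879061955562427e-05 q6 0.05838219494833615 tilt [ 0.001 -0.    -1.   ] t 12.2
[-0.5073 -0.4442 -0.5758]
key_grip 0.88 [206.5, 365.9] [ 0.4927 -0.406   0.1284] [np.float64(245.59837248230312), np.float64(225.7988735828937)]
key_grip 0.84 [159.6, 315.6] [ 0.3956 -0.3016  0.1284] [np.float64(245.59837248230312), np.float64(225.7988735828937)]
key_seat 0.68 [212.2, 373.1] [ 0.4995 -0.4007  0.0974] [np.float64(245.98140760889737), np.float64(235.51333086495242)]
key_seat 0.57 [163.1, 323.2] [ 0.3966 -0.2955  0.0974] [np.float64(245.98140760889737), np.float64(235.51333086495242)]
hub px [np.float64(245.75065471684798), np.float64(245.51262209978415)]
bar corners expected [array([234.5, 224.1]), array([256.9, 227.6])]
```

View pics/p.png

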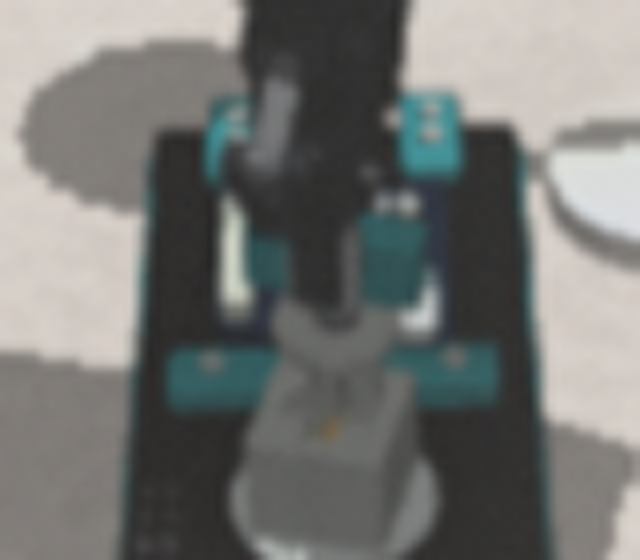

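Flange centre is at crop 335, bar from 243 to 425, hub centre at 326: the key sits about 3.4 mm too far along world +x (tool −x). I correct by +3.5 mm and lower it gently.

Request:
move_arm(targets=[[0, 0, 0, 0.002, 0, 0, 1], [0, 0, 0, 0.0035, 0, 0, 1], [0, 0, 0, 0.0035, 0, 0, 1], [0, 0, 0, 0.0035, 0, 0.003, 1], [0, 0, 0, 0.0035, 0, 0.005, 1], [0, 0, 0, 0.0035, 0, 0.007, 1], [0, 0, 0, 0.0035, 0, 0.009, 1], [0, 0, 0, 0.0035, 0, 0.011, 1], [0, 0, 0, 0.0035, 0, 0.013, 1], [0, 0, 0, 0.0035, 0, 0.013, 1]])

```text
time: 13.18
eef_pos: [0.5535, -0.0439, 0.1013]
ee_rot: [-0.424, -3.112, -0.0]
ft_force: [-0.6, -0.5, -3.4]
opening: 0.0129
finger_force: 58.7
```

```bash
python3 -c "
from h import *
np.set_printoptions(precision=4,suppress=True)
s=bot.sense();print(s['ft_force'],s['ft_torque']);plan([.556,-.0446,.082],1.3)"
```

```text
[-0.6283 -0.4795 -3.3705] [ 0.0234  0.0264 -0.0054]
tcp [ 0.5535 -0.0439  0.1013] yawy 1.3 shift [-0.0026 -0.      0.0193] turnz -2.814444648135961e-05 q6 0.05874362659911201 tilt [-0.001  0.    -1.   ] t 13.1833
```

Request:
move_arm(targets=[[0, 0, 0, 0, 0, 0.002, 1], [0, 0, 0, 0, 0, 0.004, 1], [0, 0, 0, 0, 0, 0.006, 1], [0, 0, 0, 0, 0, 0.008, 1], [0, 0, 0, 0, 0, 0.01, 1], [0, 0, 0, 0, 0, 0.012, 1], [0, 0, 0, 0, 0, 0.014, 1], [0, 0, 0, 0, 0, 0.016, 1], [0, 0, 0, 0, 0, 0.016, 1], [0, 0, 0, 0, 0, 0.016, 1]], newtons=80)

```text
time: 14.02
eef_pos: [0.5538, -0.0439, 0.0862]
ee_rot: [0.424, 3.113, -0.0]
ft_force: [-2.3, 0.3, 4.4]
opening: 0.0123
finger_force: 83.2
```

```bash
python3 -c "
from h import *
np.set_printoptions(precision=4,suppress=True)
s=bot.sense();print(s['ft_force'],s['ft_torque']);plan([.556,-.0446,.082],1.3)"
```

```text
[-2.3078  0.3137  4.3815] [ 0.0818  0.4225 -0.0341]
tcp [ 0.5538 -0.0439  0.0862] yawy 1.3 shift [-0.0023 -0.0001  0.0042] turnz -2.4743385462766554e-06 q6 0.05876237705886153 tilt [ 0. -0. -1.] t 14.0167
```

Request:
move_arm(targets=[[0, 0, 0, 0, 0, 0.001, 1], [0, 0, 0, 0, 0, 0.002, 1], [0, 0, 0, 0, 0, 0.003, 1], [0, 0, 0, 0, 0, 0.004, 1], [0, 0, 0, 0, 0, 0.005, 1], [0, 0, 0, 0, 0, 0.006, 1], [0, 0, 0, 0, 0, 0.006, 1], [0, 0, 0, 0, 0, 0.006, 1], [0, 0, 0, 0, 0, 0.006, 1], [0, 0, 0, 0, 0, 0.006, 1]])

```text
time: 14.85
eef_pos: [0.5539, -0.0439, 0.0823]
ee_rot: [0.424, 3.112, -0.0]
ft_force: [-7.0, 2.0, 21.3]
opening: 0.0125
finger_force: 86.1
```

```bash
python3 -c "
from h import *
np.set_printoptions(precision=4,suppress=True)
s=bot.sense();print(s['ft_force'],s['ft_torque']);plan([.556,-.0446,.082],1.3)"
```

```text
[-7.0384  1.9518 21.3209] [ 0.2952  1.626  -0.0076]
tcp [ 0.5539 -0.0439  0.0823] yawy 1.3 shift [-0.0022 -0.0001  0.0003] turnz 0.00013326260236534715 q6 0.05876065685810929 tilt [ 0.001 -0.    -1.   ] t 14.85
```

Stop at the expected height (0.0823) with 21 N. I ease the sideways load and press a little more to see whether it is really seated.

Request:
move_arm(targets=[[0, 0, 0, 0.0005, 0, 0, 1], [0, 0, 0, 0.001, 0, 0, 1], [0, 0, 0, 0.001, 0, 0, 1], [0, 0, 0, 0.001, 0, 0.0005, 1], [0, 0, 0, 0.001, 0, 0.001, 1], [0, 0, 0, 0.001, 0, 0.001, 1], [0, 0, 0, 0.001, 0, 0.001, 1], [0, 0, 0, 0.001, 0, 0.001, 1], [0, 0, 0, 0.001, 0, 0.001, 1], [0, 0, 0, 0.001, 0, 0.001, 1]])

```text
time: 15.68
eef_pos: [0.5539, -0.0439, 0.0823]
ee_rot: [0.423, 3.109, -0.001]
ft_force: [-7.7, 1.1, 27.4]
opening: 0.0125
finger_force: 86.9
```

```bash
python3 -c "
from h import *
np.set_printoptions(precision=4,suppress=True)
s=bot.sense();print(s['ft_force'],s['ft_torque'],s['joint_vel']);plan([.556,-.0446,.082],1.3)
S=bot.capture('side')
for l,z in(('key_grip',.095),('key_seat',.064),('lamp_lens',.198)):
  for m in bot.mark_of(S,l)[:4]:
    X=atz(S,m['location'],z)
    print(l,m['confidence'],m['location'],X)
print([np.round(proj(S,np.array(X)),1) for X in([.556,-.0446,.095],[.556,-.0446,.064])])"
```

```text
[-7.7175  1.0838 27.4339] [0.2856 1.7235 0.0216] [-0.0006 -0.0006 -0.0011 -0.0014  0.0008 -0.0007]
tcp [ 0.5539 -0.0439  0.0823] yawy 1.3 shift [-0.0022 -0.0001  0.0003] turnz 0.00011531082486082589 q6 0.05887007315949962 tilt [ 0.003 -0.001 -1.   ] t 15.6833
key_grip 0.9 [207.4, 366.3] [ 0.4899 -0.3863  0.095 ]
key_grip 0.58 [249.3, 232.5] [ 0.5657 -0.0313  0.095 ]
key_grip 0.55 [157.6, 314.5] [ 0.3814 -0.2728  0.095 ]
key_seat 0.88 [164.4, 320.9] [ 0.3892 -0.2648  0.064 ]
key_seat 0.79 [242.7, 245.4] [ 0.5484 -0.0439  0.064 ]
lamp_lens 0.68 [215.1, 151.9] [0.4739 0.195  0.198 ]
[array([245.4, 236.2]), array([245.8, 245.5])]
```

```bash
python3 -c "
from cell import bot
print(bot.hand_in())"
```

```text
the job is handed in; nothing more can be done
None
```

I swung the lamp about 0.24 m clear of the hub and handed the job in with the teal key pressed down in the hub, still gripped at about 27 N of down-force; it stopped rigidly at the expected home height (TCP z 0.0823 m), but I had no pictures left to check the flush fit visually and the hand-in returned no verdict.

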